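# Take the dirty filter out of the extractor's intake box

### The job

Take the dirty filter out of the extractor fan's intake box so that it can be washed: squeeze the cover's two upright tabs together to unclip it, lift the cover off and put it down on the bench, then lift the filter out and put it in the bowl. Clip the cover back on the empty box so that grit stays out of the fan: fully down, both tabs sprung back and hooked. Leave the bowl and the tools lying about where they are.

Things in the scene. Friction and masses are not known exactly. Their poses are not given: they have to be found in the camera images.
- filter_box: extractor fan unit fixed to the bench: a narrow grey intake filter box, 160 long (x) x 62 wide (y), open-topped, walls 3, rim 86 mm above the bench; at its +x end a low duct leads to a round fan 98 across, 102 high, centre 142 mm from the box's middle, outlet at -y; base plate from x -96 to 200. Origin on the bench under the middle of the filter box; x towards the fan, z up
- box_seat (a point): where the cover's origin is when it is fully down: 72 mm above filter_box's origin, same axes. Beside it, outside each long wall at mid-length, a moulded catch (28 long, sticks out 4, its underside 8 mm below the rim) which the cover's hooks hold from below; a small ramp leads from the rim over the catch
- cover: grey clip-on cover, 172 long (x) x 73 wide (y), 0.17 kg, 81 wide over its tabs. A 14 mm deep skirt fits round the box with 3 mm play, a flange rests on the rim, a hollow spine 34 wide runs along the middle, top 44 mm up. Also fits turned by half a turn. Origin at its middle, level with the skirt's lower edge, on which it also stands on the bench; z up. About 1 mm up-and-down play when clipped
- cover_grip (a point): point midway between the tabs' thumb plates, 46 mm above the cover's origin, same axes; fingers close along y. The plates are 30 wide (along x), 4 thick, reach from 24 to 56 mm above the origin and lean outwards: 53 mm over their outer faces at the foot, 67 at the top, 44 to 50 when squeezed to the stops. Keep fingertips at least 26 mm above the cover's origin
- tab_left (a joint): angle of the black rocking tab at mid-length of the cover's +y side: 0 sprung back, grows as its plate is squeezed inwards, which swings the hook below it outwards; free of the catch from about 0.17, stop at 0.32 rad. Spring: 3 N at the grip point to start, about 9 N at the stop
- tab_right (a joint): the same for the tab on the cover's -y side. Squeezed to the stops the two plates carry the cover; lowered squeezed onto the box and let go, the hooks spring under the catches and it is clipped
- element: dirty pleated paper filter with black frames, 140 long (x) x 50 wide (y) x 74 high, 0.15 kg, standing in the filter box, its x along the box (3 mm play at each side), its underside 9 mm above the bench, its frame's top 3 mm below the rim. On top a black upright finger ridge 60 long (x), 12 thick (y), 24 high, which sticks out of the box. Origin: centre of the underside, z up
- element_grip (a point): point on the finger ridge, 94 mm above the filter's underside (20 above its frame, 4 below the ridge's top), same axes; grip along y
- bowl: loose round plaster bowl of pinkish plastic, 248 across the rim, 100 high, inner floor about 180 across and 5 mm above the bench, 0.22 kg. Origin at the centre of its underside
- pliers: blue-handled pliers 182 x 59 x 16 lying on the bench beyond the free middle; leave them. Origin under their middle
- screwdriver: black-handled screwdriver 176 x 28 x 30 lying along the bench's front edge; leave it. Origin under its middle
- sanding_block: brown sanding block 95 x 60 x 34 lying on the bench beyond the free middle; leave it. Origin under its middle

How it is judged:
On the way, in this order (a step that is already met when the one before it is completed fails the run):
1. both tabs are squeezed in while the cover is still on the box (value of joint each of tab_left, tab_right above 0.13 rad and z of cover in the frame of box_seat below 0.02 m), for 0.05 s.
2. the cover is off the box, put down on the bench and let go (horizontal distance between cover and box_seat above 0.09 m and height (world z) of cover below 0.065 m and contact force between the fingers and cover below 0.3 N and linear speed of cover below 0.05 m/s), for 0.2 s.
3. the filter lies in the bowl and is let go (horizontal distance between element and bowl below 0.085 m and z of element in the frame of bowl below 0.06 m and contact force between the fingers and element below 0.3 N and linear speed of element below 0.05 m/s), for 0.2 s.
At the end, for the whole second after the job is handed in: the cover is back on the empty box, fully down (within 2.5 mm, level, in line with the box) with both tabs sprung back (under 0.07 rad) and hooked; the filter lies in the bowl (its underside's centre within 85 mm of the bowl's axis, less than 60 mm above the bowl's underside); everything at rest (horizontal distance between cover and box_seat below 0.006 m and z of cover in the frame of box_seat between -0.004 and 0.0025 m and angle between the x axis of cover and the x axis of box_seat, either way round below 0.1 rad and angle between cover's own z axis and vertical below 0.05 rad and value of joint each of tab_left, tab_right below 0.07 rad and horizontal distance between element and bowl below 0.085 m and z of element in the frame of bowl below 0.06 m and linear speed of each of element, cover below 0.03 m/s); the robot touches nothing.
It fails at once if the bowl is pushed more than 5 cm (distance of bowl from where it was at the start of the episode above 0.05 m).
It fails at once if a tool lying about is moved more than 4 cm (distance of any of pliers, screwdriver, sanding_block from where it was at the start of the episode above 0.04 m).
It also fails if it takes over 72 s, if anything falls off the work surface, if the arm or the gripper's body presses on something with over 40 N, if the wrist force passes 120 N, or if a joint passes its speed limit or range.

### The arm

A 6-joint arm with a two-finger parallel gripper is mounted at the origin on a cart in front of the work surface, level with it; the furniture and walls round the work are solid. World frame = base frame: x ahead of the robot, y to its left, z up, the work surface at z = 0. Lengths are in m, angles in rad, forces in N, time in s.
With the tool pointing down it reaches from about 0.25 to 0.8 m from the base axis. Payload 3.9 kg.
Tool frame: the origin (TCP) lies at the very end of the fingers, on their centre line; the grasp point (between the pads) lies 19 mm behind it; z points along the fingers, y is the line along which they close (so a half turn about z gives the same grasp; the last joint's range is limited). The gripper opens to 85 mm and grips with 20 to 120 N. Pads are 22 mm wide; open, the fingers measure 114 mm over their backs; the gripper's body (76 mm by 85 mm) begins 54 mm behind the grasp point. The pads swing forward as they close: fully open they stand 13 mm farther back than shut.
Start: joints at [-1.228, 0.26, -0.138, 1.173, 0, 1.571], TCP at [0.176, -0.494, 0.231] pointing down, gripper open.
Joint ranges: [-2.78, 2.78], [-0.83, 1.72], [-1.28, 1.37], [-1.9, 2.12], [-1.57, 1.48], [-3.14, 3.14]. Speed limits (rad/s): [2.57, 2.57, 3.14, 3.14, 3.14, 3.14].

### API

Orientations are given as a unit quaternion [x, y, z, w].
In Python, from workcell import env, imaging gives the robot as it stands.
- The arm moves only by the tool step_arm, never from a script. Its argument "rows" is a list of rows, each an object with "dp": the shift along the tool's x, y, z scaled (see below), a list of three; "spin": the turn about the tool's z scaled (see below). In form: [{"dp": [dx, dy, dz], "spin": spin}, ...]. A call has 1 to 20 rows; each row is the pose to reach, as a shift and turn from the pose commanded when the call began, along the tool's axes at that moment, turning the shorter way round; what a row does not reach only later rows make up. The controller multiplies each number of a shift by 200 mm and each number of a turn by 180 degrees. A row lasts 1/10 s, in which the tool goes at most 50 mm and 8.59 degrees, less where a joint would pass 70% of its speed; a pose out of reach is approached as far as the arm can. A call with a number of a shift or a turn outside -1 to 1 is refused whole. A call with a gripper value outside its range is refused whole. "gripper" is the opening, from -1 (shut) to 1 (fully open), set as the call begins (left out, the last holds). The fingers move at their own pace and stop on an object; the grip force is fixed at half the most. Time passes only in rows, so rows that repeat a pose let the fingers close. It gives the time, the measured TCP pose, the force, the opening and the grip force at its end, in the units of the state.
- env.get_state(): the state, without advancing time (a new reading comes with each control period).
- imaging.get_image(name): name is "scene" or "top" or "wrist"; returns a dict with "pixels" (400x640x3 uint8, blue, green, red), "fx", "fy", "cx", "cy" (pixels), "R" (3x3) and "t" (3): a world point X has camera coordinates R X + t. Camera axes: x right, y down, z forward; pixel columns grow to the right and rows downward; lengths in m; the calibration is good to about 2 mm. A picture is of the moment at which its call begins. There is no depth.
- env.close_job(): hands the job in; it is judged then, once.
Trained networks look in a picture, given as the dict that the camera call returned (one of the last four; its "shot" number tells which), for a name from the list of things; names that differ only in an ending like _2 or _b are one class to them, and where a whole thing is asked for, a point or a joint stands for the part that bears it (a point fixed in the world has none). Each returns a list of dicts, best first, with "confidence" (0 to 1); they miss things now and then, are a little off and sometimes report something else, mostly with a low value. They report only what shows in the picture. A call takes as long as a camera call.
- imaging.cut_out(target, picture): "region" (400x640 bool, what is visible of it).
- imaging.landmark_of(target, picture): "centre" ([x, y, z] in m, in world coordinates, good to about 4 mm: a listed point, or the origin of a listed thing).
The state is a dict: "t": time; "joint_positions": joint angles; "dq": joint speeds; "tau": joint torques, N m; "position": TCP position; "eef_rot": TCP orientation; "ft_force": force on the tool from outside, world axes, zero at the start; "ft_torque": the same for the moment, N m; "width": finger opening in m; "finger_force": force on a finger pad.
Only numpy, scipy, OpenCV 4.12 (cv2) and the standard library are available. Lean on these libraries where they do the work, as an engineer would, in place of code of your own. Each camera call takes 0.05 s, during which the arm holds its last target. There are 200 camera calls.

## Working session

There is one attempt and no reset: what is moved stays moved. The work goes in short steps, Python scripts to look and compute and a tool call to move; the robot and the scene stay as the last step left them, time stands still between calls to the robot, and variables do not carry over. Pictures are saved under pics/ and viewed, at most 10 in all, crops included, and the job is handed in when it is done.

Besides the shell and the picture viewer there is one more tool, called after "Call:" in YAML: its name, and indented under it one key for each argument. step_arm: Moves the arm, as the interface text tells. Its arguments: {"type":"object","properties":{"rows":{"type":"array"},"gripper":{"type":"number"}},"required":["rows"]}

```bash
ls; mkdir -p pics; python3 - <<'E'
from workcell import env, imaging
import cv2, numpy as np
s=env.get_state()
print({k:np.round(v,3).tolist() for k,v in s.items()})
for n in ("scene","top"):
    p=imaging.get_image(n); cv2.imwrite(f"pics/{n}0.png",p["pixels"])
    print(n,np.round(p["R"],3).tolist(),np.round(p["t"],3),p["fx"])
    for t in ["filter_box","box_seat","cover","cover_grip","bowl","pliers","screwdriver","sanding_block","element"]:
        r=imaging.landmark_of(t,p)
        print(t,[(np.round(a["centre"],3).tolist(),round(a["confidence"],2)) for a in r[:2]])
E
```

```text
pics
{'t': 0.0, 'joint_positions': [-1.228, 0.261, -0.139, 1.173, -0.0, 1.571], 'dq': [-0.001, -0.0, -0.001, -0.001, -0.0, 0.0], 'tau': [0.001, -40.568, 25.392, 0.019, -0.0, -0.0], 'position': [0.176, -0.494, 0.23], 'eef_rot': [0.985, 0.171, -0.0, -0.001], 'ft_force': [0.338, -0.112, 0.57], 'ft_torque': [0.057, -0.068, 0.017], 'finger_force': 0.0, 'width': 0.085}
scene [[-0.787, -0.616, -0.006], [-0.388, 0.504, -0.772], [0.479, -0.605, -0.636]] [0.42  0.291 0.978] 385.4976498970686
filter_box [([0.481, 0.229, 0.001], 0.91)]
box_seat [([0.48, 0.23, 0.074], 0.59), ([0.483, 0.233, 0.116], 0.15)]
cover [([0.488, 0.234, 0.072], 0.94)]
cover_grip [([0.482, 0.232, 0.118], 0.85), ([0.7, -0.078, 0.0], 0.27)]
bowl [([0.456, -0.313, 0.001], 0.97), ([0.483, 0.232, 0.118], 0.22)]
pliers [([0.698, -0.078, 0.002], 0.8), ([0.705, 0.086, 0.002], 0.48)]
screwdriver [([0.372, 0.044, -0.004], 0.8), ([0.482, 0.233, 0.115], 0.69)]
sanding_block [([0.704, 0.087, -0.002], 0.59)]
element []
top [[0.027, -0.999, -0.024], [-0.991, -0.023, -0.133], [0.132, 0.028, -0.991]] [-0.029  0.537  0.996] 365.8313049145005
filter_box [([0.485, 0.233, 0.001], 0.7)]
box_seat [([0.486, 0.234, 0.074], 0.8)]
cover [([0.48, 0.234, 0.076], 0.67)]
cover_grip [([0.485, 0.228, 0.121], 0.76), ([0.7, -0.084, -0.001], 0.27)]
bowl [([0.454, -0.319, -0.004], 0.66)]
pliers []
screwdriver [([0.368, 0.043, 0.001], 0.87)]
sanding_block []
element []
```

View pics/scene0.png

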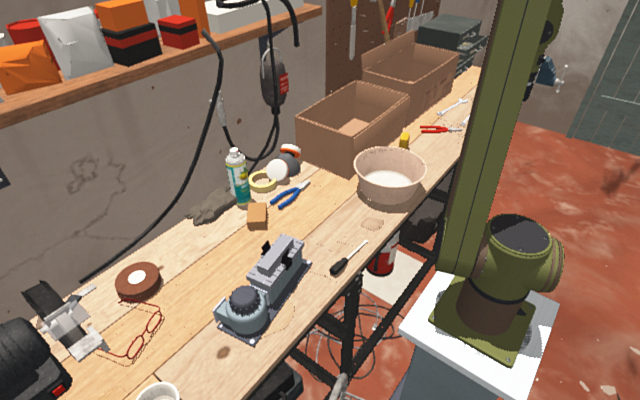

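View pics/top0.png

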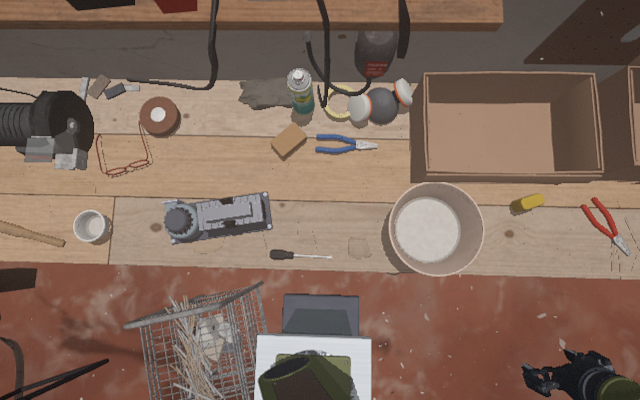

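The scene picture shows the fan unit with its fan at (245,310) and its box at (280,255). The bowl is at (390,175), the screwdriver at (348,258), and the pliers and sanding block are behind the free middle. The top picture agrees: box about (235,213), fan (180,221), bowl (437,228). The detected positions fit both. The box's x axis points roughly along world +y.

```bash
cat > h.py <<'E'
from workcell import env, imaging
import cv2, numpy as np
from scipy.spatial.transform import Rotation as Ro
def pose():
    s=env.get_state(); return np.array(s["position"]), Ro.from_quat(s["eef_rot"]), s
def yaw_y():
    y=pose()[1].as_matrix()[:,1]; return np.degrees(np.arctan2(y[1],y[0]))
def plan(x,y,z,yaw=None):
    "dp/spin (interface units) to bring the TCP to x,y,z with the tool's y axis at yaw deg (mod 180)"
    p,R,s=pose(); d=R.inv().apply(np.array([x,y,z])-p)/.2
    sp=0 if yaw is None else -((yaw-yaw_y()+90)%180-90)/180
    print("pos",p.round(4),"yaw",round(yaw_y(),2),"dp",d.round(4).tolist(),"spin",round(sp,4),"dist mm",round(np.linalg.norm(d)*200))
def rays(px,pic):
    K=np.array([[pic["fx"],0,pic["cx"]],[0,pic["fy"],pic["cy"]],[0,0,1]])
    R=np.array(pic["R"]);t=np.array(pic["t"])
    d=(R.T@np.linalg.inv(K)@np.c_[np.atleast_2d(px),np.ones(len(np.atleast_2d(px)))].T).T
    return -R.T@t, d
def at_z(px,pic,z):
    c,d=rays(px,pic); return c+d*((z-c[2])/d[:,2])[:,None]
def meet(obs):
    "least-squares point of rays [(px,pic),...]"
    A=np.zeros((3,3));b=np.zeros(3)
    for px,pic in obs:
        c,d=rays(px,pic); d=d[0]/np.linalg.norm(d[0]); M=np.eye(3)-np.outer(d,d); A+=M;b+=M@c
    return np.linalg.solve(A,b)
def proj(X,pic):
    q=np.array(pic["R"])@np.array(X)+np.array(pic["t"]); return np.array([pic["fx"]*q[0]/q[2]+pic["cx"],pic["fy"]*q[1]/q[2]+pic["cy"]])
def look(name,*targets,show=None):
    pic=imaging.get_image(name)
    if show: cv2.imwrite(f"pics/{show}.png",pic["pixels"])
    out={}
    for t in targets:
        r=imaging.landmark_of(t,pic); out[t]=r
        print(name,t,[(np.round(a["centre"],4).tolist(),round(a["confidence"],2)) for a in r[:2]])
    return pic,out
E
python3 -c "
from h import *
plan(.43,.18,.33,7)"
```

```text
pos [ 0.1765 -0.4945  0.2313] yaw -70.36 dp [2.3274, -2.75, -0.4935] spin -0.4298 dist mm 727
```

Call:
step_arm:
  rows:
    - {"dp":[0.78,-0.92,-0.49],"spin":0}
    - {"dp":[0.78,-0.92,-0.49],"spin":0}
    - {"dp":[0.78,-0.92,-0.49],"spin":0}
    - {"dp":[0.78,-0.92,-0.49],"spin":0}
    - {"dp":[0.78,-0.92,-0.49],"spin":0}
    - {"dp":[0.78,-0.92,-0.49],"spin":0}
    - {"dp":[0.78,-0.92,-0.49],"spin":0}

```text
t: 1.7
position: [0.2623, -0.268, 0.3304]
eef_rot: [0.985, 0.172, 0.001, 0.001]
ft_force: [-0.4, -0.4, -0.5]
width: 0.0857
finger_force: 0.0
```

Call:
step_arm:
  rows:
    - {"dp":[0.78,-0.92,0],"spin":0}
    - {"dp":[0.78,-0.92,0],"spin":0}
    - {"dp":[0.78,-0.92,0],"spin":0}
    - {"dp":[0.78,-0.92,0],"spin":0}
    - {"dp":[0.78,-0.92,0],"spin":0}
    - {"dp":[0.78,-0.92,0],"spin":0}

```text
t: 2.3
position: [0.3483, -0.0402, 0.3284]
eef_rot: [0.985, 0.174, -0.0, -0.001]
ft_force: [0.3, -0.2, -0.1]
width: 0.0855
finger_force: 0.0
```

Call:
step_arm:
  rows:
    - {"dp":[0.78,-0.92,0],"spin":-0.43}
    - {"dp":[0.78,-0.92,0],"spin":-0.43}
    - {"dp":[0.78,-0.92,0],"spin":-0.43}
    - {"dp":[0.78,-0.92,0],"spin":-0.43}
    - {"dp":[0.78,-0.92,0],"spin":-0.43}
    - {"dp":[0.78,-0.92,0],"spin":-0.43}
    - {"dp":[0.78,-0.92,0],"spin":-0.43}
    - {"dp":[0.78,-0.92,0],"spin":-0.43}
    - {"dp":[0.78,-0.92,0],"spin":-0.43}
    - {"dp":[0.78,-0.92,0],"spin":-0.43}

```text
t: 3.3
position: [0.4328, 0.1808, 0.3282]
eef_rot: [0.663, 0.748, -0.001, 0.0]
ft_force: [0.4, 1.3, -0.5]
width: 0.0853
finger_force: 0.0
```

```bash
python3 -c "
from h import *
plan(.43,.18,.33,7)
pic,o=look('wrist','filter_box','box_seat','cover','cover_grip','tab_left','tab_right',show='w1')
print(np.round(pic['R'],2).tolist(), (-pic['R'].T@pic['t']).round(3))
"
```

```text
pos [0.4328 0.1808 0.3282] yaw 6.87 dp [-0.0023, -0.0142, -0.0087] spin -0.0007 dist mm 3
wrist filter_box []
wrist box_seat []
wrist cover [([0.486, 0.233, 0.0732], 0.73)]
wrist cover_grip [([0.4851, 0.2292, 0.1188], 0.89), ([0.3727, 0.0455, -0.0008], 0.2)]Traceback (most recent call last):
  File "<string>", line 4, in <module>
    pic,o=look('wrist','filter_box','box_seat','cover','cover_grip','tab_left','tab_right',show='w1')
          ~~~~^^^^^^^^^^^^^^^^^^^^^^^^^^^^^^^^^^^^^^^^^^^^^^^^^^^^^^^^^^^^^^^^^^^^^^^^^^^^^^^^^^^^^^^
  File "h.py", line 33, in look
    r=imaging.landmark_of(t,pic); out[t]=r
ValueError: it knows: bowl, box_seat, cover, cover_grip, element, element_grip, filter_box, pliers, sanding_block, screwdriver
```

View pics/w1.png

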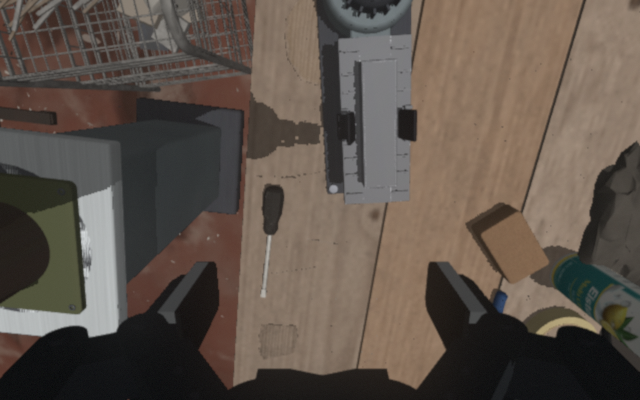

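The wrist picture shows the cover from (340,38) to (410,200), with its black tabs at (347,127) and (407,124). The long axis is almost vertical in the image, so the gripper yaw is already close. I'll triangulate from a second wrist position and fit the yaw.

```bash
cat > m.py <<'E'
from h import *
import sys
def tabs(pic):
    c=imaging.cut_out('cover',pic); reg=c[0]["region"]; 
    g=pic["pixels"].max(2); ys,xs=np.nonzero(reg)
    box=(slice(ys.min(),ys.max()+1),slice(xs.min()-3,xs.max()+4))
    m=np.zeros(g.shape,np.uint8); m[box]=(g[box]<40)
    n,l,st,ce=cv2.connectedComponentsWithStats(m)
    print("conf",c[0]["confidence"],"bbox",xs.min(),xs.max(),ys.min(),ys.max(),"n",len(xs))
    for i in range(1,n):
        if st[i,4]>60: print("dark",st[i].tolist(),ce[i].round(1))
    return reg
if __name__=="__main__":
    pic,o=look('wrist','cover','cover_grip','box_seat',show=sys.argv[1])
    print("cam",(-pic['R'].T@pic['t']).round(3))
    reg=tabs(pic)
    np.savez(f"{sys.argv[1]}.npz",reg=reg,**{k:pic[k] for k in("pixels","fx","fy","cx","cy","R","t")})
E
python3 m.py w2
```

```text
wrist cover [([0.4831, 0.2355, 0.0718], 0.93)]
wrist cover_grip [([0.4816, 0.231, 0.122], 0.63)]
wrist box_seat []
cam [0.424 0.255 0.473]
conf 0.81 bbox 336 416 35 205 n 12066
dark [399, 111, 16, 31, 428] [406.2 125.7]
dark [337, 115, 12, 26, 240] [342.3 127.8]
dark [349, 115, 6, 29, 123] [351.9 128. ]
```

Call:
step_arm:
  rows:
    - {"dp":[0.1,0.25,0.15],"spin":0}
    - {"dp":[0.1,0.25,0.15],"spin":0}
    - {"dp":[0.1,0.25,0.15],"spin":0}
    - {"dp":[0.1,0.25,0.15],"spin":0}

```text
t: 4.2
position: [0.4781, 0.2085, 0.2993]
eef_rot: [0.662, 0.749, -0.001, -0.0]
ft_force: [0.1, 0.5, -0.0]
width: 0.0852
finger_force: 0.0
```

```bash
python3 m.py w3; python3 -c "
from h import *
plan(.483,.23,.33,7)"
```

```text
wrist cover [([0.4823, 0.2338, 0.0726], 0.72)]
wrist cover_grip [([0.4861, 0.2315, 0.1225], 0.63), ([0.3665, 0.0469, -0.0009], 0.21)]
wrist box_seat []
cam [0.47  0.281 0.443]
pos [0.4785 0.2085 0.3002] yaw 7.03 dp [0.104, 0.0356, -0.1487] spin 0.0002 dist mm 37Traceback (most recent call last):
  File "m.py", line 16, in <module>
    reg=tabs(pic)
  File "m.py", line 4, in tabs
    c=imaging.cut_out('cover',pic); reg=c[0]["region"];
                                        ~^^^
IndexError: list index out of range
```

View pics/w3.png

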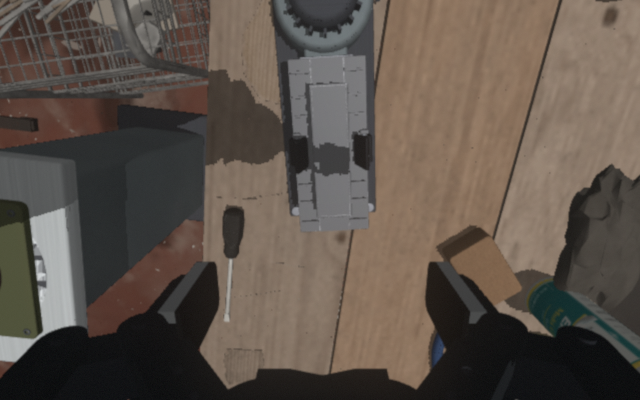

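This wrist picture shows the tabs at (299,152) and (361,150). The spine runs from (310,85) to (352,216), tilted a degree or two. Next I'll fit the spine edges with line detection and triangulate.

```bash
python3 - <<'E'
from h import *
pic=imaging.get_image('wrist')
g=cv2.cvtColor(pic["pixels"],cv2.COLOR_BGR2GRAY)
L=cv2.createLineSegmentDetector().detect(g)[0][:,0]
for l in L:
    n=np.hypot(l[2]-l[0],l[3]-l[1]); 
    if n>25 and 270<l[[0,2]].min() and l[[0,2]].max()<390 and 40<l[[1,3]].min() and l[[1,3]].max()<245:
        a=at_z([l[:2],l[2:]],pic,.116); d=a[1]-a[0]; 
        print(l.round(1),round(n),"yaw",round(np.degrees(np.arctan2(d[1],d[0]))%180,1),a[:,:2].round(4).tolist())
# predicted box pose corner checks
for X in ([.484,.2325,.118],):print(proj(X,pic))
old=np.load('w2.npz'); o={k:old[k] for k in old}; 
m=np.zeros(g.shape,np.uint8); b=pic["pixels"].max(2)
for pc,nm in((pic,'new'),(o,'old')):
    b=pc["pixels"].max(2); c=proj([.484,.2325,.118],pc).astype(int)
    sl=(slice(c[1]-30,c[1]+30),slice(c[0]-50,c[0]+50))
    m=np.zeros(b.shape,np.uint8); m[sl]=b[sl]<40
    n,l,st,ce=cv2.connectedComponentsWithStats(m)
    print(nm,c,[(st[i].tolist(),ce[i].round(1).tolist()) for i in range(1,n) if st[i,4]>60])
E
```

```text
[286.1  60.6 291.7 134.4] 74 yaw 100.1 [[0.4361, 0.3072], [0.4472, 0.2449]]
[294.8 174.2 297.3 204.5] 30 yaw 100.6 [[0.4538, 0.2082], [0.4593, 0.1786]]
[307.7  84.3 311.5 144.3] 60 yaw 100.3 [[0.4569, 0.2901], [0.4663, 0.2382]]
[313.1 173.  316.2 213.2] 40 yaw 101.0 [[0.4709, 0.2115], [0.4786, 0.1722]]
[363.   55.7 336.9  54.2] 26 yaw 4.0 [[0.5016, 0.3193], [0.4791, 0.3177]]
[288.6 214.3 284.4 152.1] 62 yaw 99.3 [[0.4519, 0.1676], [0.4421, 0.2279]]
[281.6 120.7 273.6  41.7] 79 yaw 101.2 [[0.4369, 0.2561], [0.4241, 0.3208]]
[374.1 183.1 374.8 208.1] 25 yaw 101.0 [[0.5299, 0.209], [0.5346, 0.1843]]
[365.3 128.2 363.8  56.9] 71 yaw 100.3 [[0.5133, 0.2588], [0.5025, 0.3185]]
[373.4 110.6 372.6 160.6] 50 yaw 98.6 [[0.5181, 0.2751], [0.5249, 0.2302]]
[366.9 200.6 365.9 171.8] 29 yaw 101.0 [[0.5258, 0.1909], [0.5204, 0.2189]]
[341.9  83.4 309.4  85.4] 33 yaw 10.4 [[0.4867, 0.2946], [0.4584, 0.2894]]
[334.1  52.7 306.7  55.5] 27 yaw 12.4 [[0.4765, 0.3186], [0.4534, 0.3134]]
[305.8 139.3 307.3 164.4] 25 yaw 99.9 [[0.4605, 0.2421], [0.4646, 0.219]]
[329.74670666 153.10466833]
new [329 153] [([353, 135, 12, 33, 309], [358.7, 150.4]), ([287, 138, 21, 35, 557], [297.3, 153.6])]
old [379 127] [([399, 111, 16, 31, 428], [406.2, 125.7]), ([337, 115, 12, 26, 240], [342.3, 127.8]), ([349, 115, 6, 29, 123], [351.9, 128.0])]
```

```bash
python3 -c "
from h import *
plan(.4845,.2325,.17,10.4)"
```

```text
pos [0.4786 0.2085 0.3002] yaw 7.04 dp [0.115, 0.0432, 0.6509] spin -0.0187 dist mm 132
```

Call:
step_arm:
  rows:
    - {"dp":[0.115,0.043,0.2],"spin":-0.0187}
    - {"dp":[0.115,0.043,0.4],"spin":-0.0187}
    - {"dp":[0.115,0.043,0.65],"spin":-0.0187}
    - {"dp":[0.115,0.043,0.65],"spin":-0.0187}
    - {"dp":[0.115,0.043,0.65],"spin":-0.0187}
    - {"dp":[0.115,0.043,0.65],"spin":-0.0187}

```text
t: 5.1
position: [0.487, 0.2337, 0.1726]
eef_rot: [0.64, 0.768, 0.003, 0.001]
ft_force: [0.6, 0.5, 0.5]
width: 0.0856
finger_force: 0.0
```

```bash
python3 -c "
from h import *
look('wrist','cover','cover_grip',show='w4')
look('top','cover_grip'); look('scene','cover_grip')
plan(.4845,.2325,.101,10.4)"
```

```text
wrist cover [([0.4832, 0.2345, 0.075], 0.9)]
wrist cover_grip [([0.489, 0.2311, 0.1198], 0.69)]
top cover_grip [([0.4831, 0.2299, 0.1215], 0.63)]
scene cover_grip [([0.4845, 0.2315, 0.1173], 0.7)]
pos [0.4853 0.2329 0.1704] yaw 10.4 dp [-0.0013, -0.0049, 0.3468] spin 0.0 dist mm 69
```

View pics/w4.png

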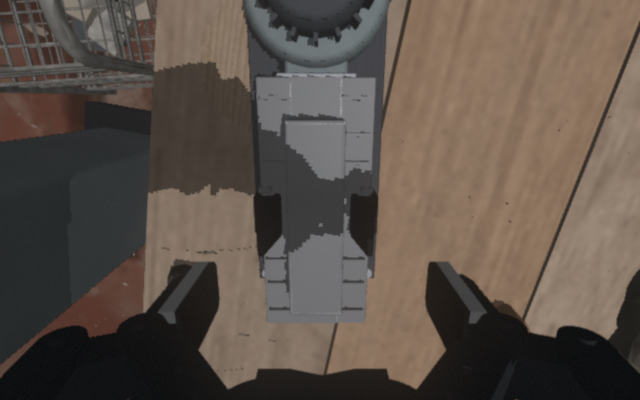

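The wrist picture shows the spine (286–345) vertical and centred at column 315.5, with the tabs at (268,222) and (363,222). Yaw is right. A small sideways check is left.

```bash
python3 -c "
from h import *
pic=imaging.get_image('wrist')
print(at_z([[315.5,121],[315.5,222],[315.5,314]],pic,.116), proj([.4853,.2329,.116],pic), at_z([[269,215],[363,215]],pic,.125))
plan(.484,.2325,.101,10.4)"
```

```text
[[0.47190658 0.29166345 0.116     ]
 [0.48230619 0.23382944 0.116     ]
 [0.49347623 0.17171095 0.116     ]] [320.16109826 224.30072365] [[0.45528579 0.2364053  0.125     ]
 [0.50753801 0.24604529 0.125     ]]
pos [0.485  0.2328 0.17  ] yaw 10.4 dp [-0.0005, -0.0056, 0.345] spin 0.0 dist mm 69
```

Call:
step_arm:
  rows:
    - {"dp":[-0.003,-0.01,0.1],"spin":0}
    - {"dp":[-0.003,-0.01,0.2],"spin":0}
    - {"dp":[-0.003,-0.01,0.28],"spin":0}
    - {"dp":[-0.003,-0.01,0.345],"spin":0}
    - {"dp":[-0.003,-0.01,0.345],"spin":0}
    - {"dp":[-0.003,-0.01,0.345],"spin":0}

```text
t: 6.1
position: [0.4827, 0.2316, 0.1005]
eef_rot: [0.64, 0.768, -0.0, -0.0]
ft_force: [0.3, -0.0, -0.5]
width: 0.0853
finger_force: 0.0
```

Call:
step_arm:
  rows:
    - {"dp":[0,0,0],"spin":0}
    - {"dp":[0,0,0],"spin":0}
    - {"dp":[0,0,0],"spin":0}
    - {"dp":[0,0,0],"spin":0}
    - {"dp":[0,0,0],"spin":0}
    - {"dp":[0,0,0],"spin":0}
    - {"dp":[0,0,0],"spin":0}
    - {"dp":[0,0,0],"spin":0}
    - {"dp":[0,0,0],"spin":0}
    - {"dp":[0,0,0],"spin":0}
  gripper: -1

```text
t: 7.1
position: [0.4836, 0.2322, 0.1023]
eef_rot: [0.64, 0.768, 0.001, 0.0]
ft_force: [-0.6, -0.6, 7.6]
width: 0.0459
finger_force: 60.5
```

Call:
step_arm:
  rows:
    - {"dp":[0,0,-0.05],"spin":0}
    - {"dp":[0,0,-0.1],"spin":0}
    - {"dp":[0,0,-0.2],"spin":0}
    - {"dp":[0,0,-0.35],"spin":0}
    - {"dp":[0,0,-0.5],"spin":0}
    - {"dp":[0,0,-0.6],"spin":0}
    - {"dp":[0,0,-0.6],"spin":0}
    - {"dp":[0,0,-0.6],"spin":0}

```text
t: 7.9
position: [0.4827, 0.2316, 0.2203]
eef_rot: [0.64, 0.768, 0.0, 0.0]
ft_force: [-0.3, -0.0, -2.4]
width: 0.0457
finger_force: 62.0
```

```bash
python3 -c "
from h import *
look('scene','cover',show='s1'); look('top','cover','element')
plan(.53,-.03,.22,0)"
```

```text
scene cover [([0.4834, 0.2303, 0.1903], 0.63)]
top cover [([0.4834, 0.2329, 0.1933], 0.86)]
top element []
pos [0.4819 0.2313 0.2189] yaw 10.41 dp [-1.3282, 0.0007, -0.0045] spin 0.0578 dist mm 266
```

View pics/s1.png

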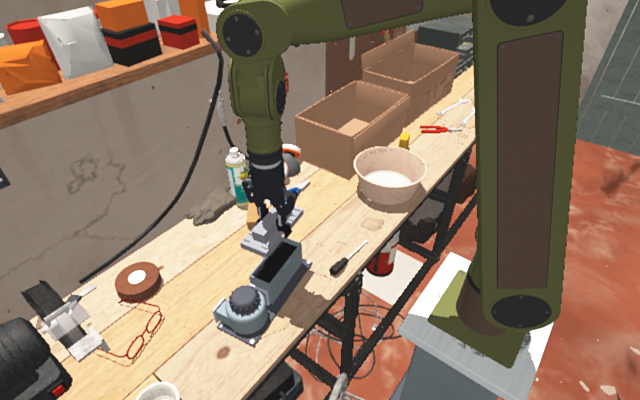

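Cover lifted off cleanly (scene: cover at (270,232), open box at (278,265)). Carrying it to the free middle.

Call:
step_arm:
  rows:
    - {"dp":[-0.15,0,0],"spin":0}
    - {"dp":[-0.35,0,0],"spin":0}
    - {"dp":[-0.55,0,0],"spin":0}
    - {"dp":[-0.75,0,0],"spin":0}
    - {"dp":[-0.9,0,0],"spin":0}
    - {"dp":[-1,0,0],"spin":0}
    - {"dp":[-1,0,0.1],"spin":0}
    - {"dp":[-1,0,0.25],"spin":0}
    - {"dp":[-1,0,0.4],"spin":0}
    - {"dp":[-1,0,0.4],"spin":0}

```text
t: 9.15
position: [0.5146, 0.0345, 0.1359]
eef_rot: [0.64, 0.768, -0.003, -0.004]
ft_force: [-1.8, 0.6, -1.4]
width: 0.0457
finger_force: 62.1
```

Call:
step_arm:
  rows:
    - {"dp":[-0.15,0,0.1],"spin":0}
    - {"dp":[-0.25,0,0.2],"spin":0}
    - {"dp":[-0.25,0,0.3],"spin":0}
    - {"dp":[-0.25,0,0.4],"spin":0}
    - {"dp":[-0.25,0,0.45],"spin":0}
    - {"dp":[-0.25,0,0.5],"spin":0}
    - {"dp":[-0.25,0,0.5],"spin":0}

```text
t: 9.85
position: [0.5275, -0.014, 0.0398]
eef_rot: [0.64, 0.768, -0.0, -0.001]
ft_force: [-0.2, -0.6, -1.4]
width: 0.0459
finger_force: 62.1
```

```bash
python3 -c "
from h import *
look('scene','cover'); look('top','cover','element','element_grip','bowl')
plan(.53,-.02,.0285)"
```

```text
scene cover [([0.5271, -0.015, 0.0111], 0.81)]
top cover []
top element [([0.4837, 0.2359, 0.0106], 0.77)]
top element_grip [([0.4785, 0.2388, 0.1038], 0.93)]
top bowl [([0.4532, -0.3165, -0.001], 0.89)]
pos [ 0.5285 -0.0142  0.041 ] yaw 10.41 dp [-0.03, 0.0022, 0.0625] spin 0 dist mm 14
```

Call:
step_arm:
  rows:
    - {"dp":[0,0,0.03],"spin":0}
    - {"dp":[0,0,0.05],"spin":0}
    - {"dp":[0,0,0.06],"spin":0}
    - {"dp":[0,0,0.06],"spin":0}
    - {"dp":[0,0,0.06],"spin":0}

```text
t: 10.7
position: [0.528, -0.0142, 0.0302]
eef_rot: [0.64, 0.768, 0.0, 0.0]
ft_force: [-5.1, -0.7, 16.2]
width: 0.0461
finger_force: 63.6
```

Call:
step_arm:
  rows:
    - {"dp":[0,0,-0.005],"spin":0}
    - {"dp":[0,0,-0.005],"spin":0}
    - {"dp":[0,0,-0.005],"spin":0}
    - {"dp":[0,0,-0.005],"spin":0}
    - {"dp":[0,0,-0.005],"spin":0}
    - {"dp":[0,0,-0.005],"spin":0}
    - {"dp":[0,0,-0.005],"spin":0}
  gripper: 1

```text
t: 11.4
position: [0.5279, -0.0142, 0.0292]
eef_rot: [0.64, 0.768, -0.0, -0.0]
ft_force: [-0.4, -0.6, -0.5]
width: 0.0851
finger_force: 0.0
```

Call:
step_arm:
  rows:
    - {"dp":[0,0,-0.1],"spin":0}
    - {"dp":[0,0,-0.3],"spin":0}
    - {"dp":[0,0,-0.5],"spin":0}
    - {"dp":[0,0,-0.7],"spin":0}
    - {"dp":[0,0,-0.9],"spin":0}
    - {"dp":[0,0,-0.95],"spin":0}
    - {"dp":[0,0,-0.95],"spin":0}

```text
t: 12.1
position: [0.5293, -0.0143, 0.2213]
eef_rot: [0.64, 0.768, 0.001, 0.002]
ft_force: [0.2, -0.3, -1.0]
width: 0.0854
finger_force: 0.0
```

Call:
step_arm:
  rows:
    - {"dp":[0.2,0,0],"spin":0}
    - {"dp":[0.4,0,0],"spin":0}
    - {"dp":[0.65,0,0],"spin":0}
    - {"dp":[0.85,0,0],"spin":0}
    - {"dp":[0.9,0,0],"spin":0}
    - {"dp":[0.9,0,0],"spin":0}

```text
t: 12.7
position: [0.494, 0.1637, 0.2174]
eef_rot: [0.639, 0.769, -0.002, -0.001]
ft_force: [-1.1, 0.2, -0.6]
width: 0.0852
finger_force: 0.0
```

```bash
python3 -c "
from h import *
look('wrist','element','element_grip','filter_box',show='w5'); look('top','cover','element','element_grip'); look('scene','cover','element_grip','element')
plan(.483,.232,.2,10.4)"
```

```text
wrist element [([0.4839, 0.2342, 0.0092], 0.82)]
wrist element_grip [([0.4888, 0.2329, 0.1026], 0.64)]
wrist filter_box []
top cover [([0.5275, -0.0109, 0.0025], 0.6)]
top element [([0.4782, 0.237, 0.0098], 0.56)]
top element_grip [([0.4808, 0.239, 0.103], 0.82)]
scene cover [([0.53, -0.0143, 0.0016], 0.79), ([0.7022, 0.0879, -0.0006], 0.18)]
scene element_grip [([0.4844, 0.2305, 0.1008], 0.78)]
scene element [([0.4808, 0.2391, 0.0097], 0.91)]
pos [0.4955 0.1625 0.2194] yaw 10.37 dp [0.3533, 0.0011, 0.097] spin -0.0002 dist mm 73
```

View pics/w5.png

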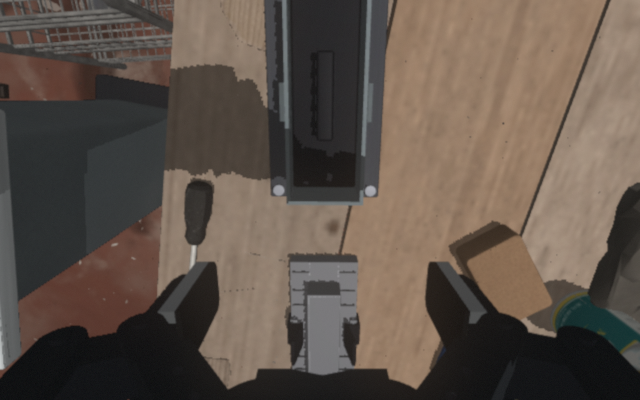

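The wrist picture shows the open box with the filter's ridge at columns 316–333, rows 52–139. The cover stands upright at (323,312).

```bash
python3 -c "
from h import *
pic=imaging.get_image('wrist')
print(at_z([[325,52],[325,96],[325,139]],pic,.106))
g=cv2.cvtColor(pic['pixels'],cv2.COLOR_BGR2GRAY)
for l in cv2.createLineSegmentDetector().detect(g)[0][:,0]:
    if np.hypot(l[2]-l[0],l[3]-l[1])>25 and 265<l[[0,2]].min() and l[[0,2]].max()<390 and l[[1,3]].max()<205:
        a=at_z([l[:2],l[2:]],pic,.107 if 305<l[0]<340 else .086); d=a[1]-a[0]; print(l.round(), 'yaw',round(np.degrees(np.arctan2(d[1],d[0]))%180,1),a[:,:2].round(4).tolist())
c=imaging.cut_out('element',pic)
if c: ys,xs=np.nonzero(c[0]['region']);print(c[0]['confidence'],xs.min(),xs.max(),ys.min(),ys.max())
plan(.483,.232,.15,10.4)"
```

```text
[[0.48003    0.26323582 0.106     ]
 [0.48526225 0.23527857 0.106     ]
 [0.49073148 0.20605505 0.106     ]]
[278.   3. 281.  78.] yaw 100.3 [[0.4418, 0.2908], [0.4507, 0.2418]]
[363.   1. 358. 154.] yaw 100.2 [[0.4998, 0.3031], [0.519, 0.1967]]
[278.  78. 278. 118.] yaw 98.1 [[0.4488, 0.2415], [0.4529, 0.2129]]
[289. 182. 283.   1.] yaw 100.8 [[0.4695, 0.165], [0.445, 0.293]]
[382.  53. 376. 193.] yaw 100.3 [[0.5209, 0.2723], [0.5399, 0.1685]]
[356. 199. 286. 199.] yaw 10.6 [[0.5248, 0.1609], [0.4686, 0.1505]]
[362. 154. 368.   1.] yaw 100.2 [[0.5222, 0.1974], [0.503, 0.3037]]
[368. 118. 370.  82.] yaw 100.2 [[0.5209, 0.2254], [0.5162, 0.2513]]
[268. 174. 266. 111.] yaw 99.9 [[0.4514, 0.168], [0.4429, 0.2167]]
[351. 185. 292. 184.] yaw 9.6 [[0.5184, 0.1718], [0.4716, 0.1639]]
[282. 131. 283. 174.] yaw 100.2 [[0.4576, 0.2042], [0.4637, 0.1702]]
[353. 152. 352. 182.] yaw 101.0 [[0.5146, 0.198], [0.5192, 0.1742]]
[328. 134. 328.  81.] yaw 100.7 [[0.4923, 0.2098], [0.4855, 0.2456]]
0.59 287 356 0 183
pos [0.4954 0.1627 0.2194] yaw 10.4 dp [0.3521, 0.0013, 0.3469] spin -0.0 dist mm 99
```

Call:
step_arm:
  rows:
    - {"dp":[0.18,0.005,0],"spin":0}
    - {"dp":[0.36,0.006,0.1],"spin":0}
    - {"dp":[0.358,0.006,0.3],"spin":0}
    - {"dp":[0.358,0.006,0.45],"spin":0}
    - {"dp":[0.358,0.006,0.55],"spin":0}
    - {"dp":[0.358,0.006,0.62],"spin":0}
    - {"dp":[0.358,0.006,0.66],"spin":0}
    - {"dp":[0.358,0.006,0.66],"spin":0}
  gripper: -0.1

```text
t: 14.2
position: [0.4829, 0.2331, 0.0863]
eef_rot: [0.64, 0.768, -0.001, -0.0]
ft_force: [0.1, 0.4, 0.3]
width: 0.0381
finger_force: 0.0
```

Call:
step_arm:
  rows:
    - {"dp":[0,0,0],"spin":0}
    - {"dp":[0,0,0],"spin":0}
    - {"dp":[0,0,0],"spin":0}
    - {"dp":[0,0,0],"spin":0}
    - {"dp":[0,0,0],"spin":0}
    - {"dp":[0,0,0],"spin":0}
    - {"dp":[0,0,0],"spin":0}
  gripper: -1

```text
t: 14.9
position: [0.4842, 0.2337, 0.0881]
eef_rot: [0.64, 0.768, 0.001, 0.0]
ft_force: [-0.7, 0.6, 6.2]
width: 0.0103
finger_force: 61.8
```

Call:
step_arm:
  rows:
    - {"dp":[0,0,-0.1],"spin":0}
    - {"dp":[0,0,-0.25],"spin":0}
    - {"dp":[0,0,-0.45],"spin":0}
    - {"dp":[0,0,-0.65],"spin":0}
    - {"dp":[0,0,-0.8],"spin":0}
    - {"dp":[0,0,-0.9],"spin":0}
    - {"dp":[0,0,-0.9],"spin":0}
    - {"dp":[0,0,-0.9],"spin":0}

```text
t: 15.7
position: [0.4833, 0.2333, 0.2663]
eef_rot: [0.64, 0.768, -0.0, -0.0]
ft_force: [-0.4, -0.1, -2.1]
width: 0.0108
finger_force: 60.8
```

```bash
python3 -c "
from h import *
print(env.get_state()['width'])
look('top','element','bowl'); look('scene','element','bowl')
plan(.455,-.316,.265,0)
plan(.455,-.316,.265,10)"
```

```text
0.010809616856074363
top element [([0.4804, 0.2381, 0.1886], 0.95), ([0.4803, 0.238, 0.2791], 0.24)]
top bowl [([0.4543, -0.3189, -0.0013], 0.78)]
scene element [([0.4772, 0.2351, 0.1851], 0.67)]
scene bowl [([0.4553, -0.3113, 0.0016], 0.77), ([0.5297, -0.0155, -0.0009], 0.21)]
pos [0.483  0.2331 0.266 ] yaw 10.4 dp [-2.6752, -0.6334, 0.0083] spin 0.0578 dist mm 550
pos [0.483  0.2331 0.266 ] yaw 10.4 dp [-2.6752, -0.6334, 0.0083] spin 0.0022 dist mm 550
```

Call:
step_arm:
  rows:
    - {"dp":[-0.15,-0.035,0],"spin":0}
    - {"dp":[-0.35,-0.083,0],"spin":0}
    - {"dp":[-0.55,-0.13,0],"spin":0}
    - {"dp":[-0.75,-0.177,0],"spin":0}
    - {"dp":[-0.95,-0.225,0],"spin":0}

```text
t: 16.5
position: [0.4732, 0.037, 0.2669]
eef_rot: [0.64, 0.768, -0.0, -0.0]
ft_force: [0.0, -0.5, -1.7]
width: 0.0108
finger_force: 60.7
```

Call:
step_arm:
  rows:
    - {"dp":[-0.2,-0.047,0],"spin":0}
    - {"dp":[-0.4,-0.095,0],"spin":0}
    - {"dp":[-0.6,-0.142,0],"spin":0}
    - {"dp":[-0.8,-0.19,0],"spin":0}
    - {"dp":[-0.95,-0.225,0],"spin":0}

```text
t: 17.0
position: [0.4631, -0.1588, 0.2669]
eef_rot: [0.641, 0.768, -0.0, -0.0]
ft_force: [0.6, 0.3, -1.1]
width: 0.0107
finger_force: 60.7
```

Call:
step_arm:
  rows:
    - {"dp":[-0.2,-0.047,0],"spin":0}
    - {"dp":[-0.4,-0.095,0],"spin":0}
    - {"dp":[-0.6,-0.142,0],"spin":0}
    - {"dp":[-0.75,-0.178,0],"spin":0}
    - {"dp":[-0.77,-0.183,0],"spin":0}
    - {"dp":[-0.77,-0.183,0],"spin":0}
    - {"dp":[-0.77,-0.183,0],"spin":0}

```text
t: 17.7
position: [0.4553, -0.3137, 0.2669]
eef_rot: [0.64, 0.768, 0.0, -0.001]
ft_force: [0.3, 0.2, -2.0]
width: 0.0106
finger_force: 60.7
```

```bash
python3 -c "
from h import *
look('top','element','bowl',show='t2'); look('scene','element','bowl')
plan(.455,-.316,.085)"
```

```text
top element [([0.4533, -0.3123, 0.1875], 0.85)]
top bowl [([0.4517, -0.318, -0.0035], 0.84), ([0.4873, 0.2302, 0.0002], 0.51)]
scene element [([0.4532, -0.3149, 0.1893], 0.68)]
scene bowl [([0.453, -0.3131, -0.0004], 0.76)]
pos [ 0.4557 -0.3138  0.2675] yaw 10.48 dp [-0.0099, -0.0057, 0.9125] spin 0 dist mm 183
```

View pics/t2.png

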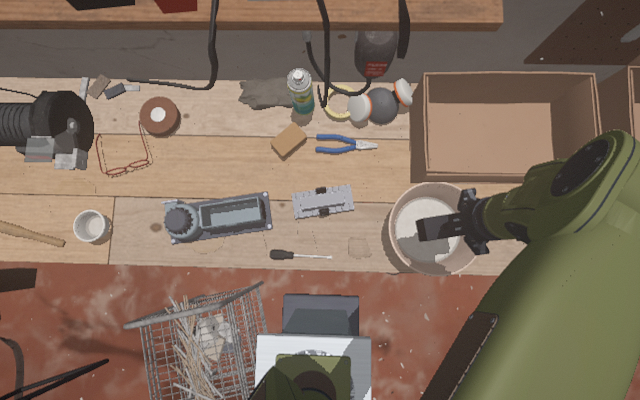

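The top picture shows the filter over the bowl at (435,228), the cover at (323,201) and the empty box at (232,215). Lowering now.

Call:
step_arm:
  rows:
    - {"dp":[-0.01,-0.005,0.15],"spin":0}
    - {"dp":[-0.01,-0.005,0.3],"spin":0}
    - {"dp":[-0.01,-0.005,0.45],"spin":0}
    - {"dp":[-0.01,-0.005,0.6],"spin":0}
    - {"dp":[-0.01,-0.005,0.72],"spin":0}
    - {"dp":[-0.01,-0.005,0.82],"spin":0}
    - {"dp":[-0.01,-0.005,0.88],"spin":0}
    - {"dp":[-0.01,-0.005,0.905],"spin":0}
    - {"dp":[-0.01,-0.005,0.905],"spin":0}
    - {"dp":[-0.01,-0.005,0.905],"spin":0}

```text
t: 19.0
position: [0.4557, -0.3173, 0.0873]
eef_rot: [0.64, 0.768, 0.0, 0.001]
ft_force: [-0.3, -0.5, -1.3]
width: 0.0104
finger_force: 60.7
```

Call:
step_arm:
  rows:
    - {"dp":[0,0,0.008],"spin":0}
    - {"dp":[0,0,0.014],"spin":0}
    - {"dp":[0,0,0.014],"spin":0}

```text
t: 19.3
position: [0.4554, -0.3172, 0.084]
eef_rot: [0.64, 0.768, 0.0, 0.001]
ft_force: [0.3, -0.8, -0.6]
width: 0.0107
finger_force: 60.9
```

Call:
step_arm:
  rows:
    - {"dp":[0,0,0],"spin":0}
    - {"dp":[0,0,0],"spin":0}
    - {"dp":[0,0,0],"spin":0}
    - {"dp":[0,0,0],"spin":0}
    - {"dp":[0,0,0],"spin":0}
    - {"dp":[0,0,0],"spin":0}
  gripper: 0

```text
t: 19.9
position: [0.4549, -0.3168, 0.0835]
eef_rot: [0.64, 0.768, 0.0, -0.0]
ft_force: [-0.5, 0.0, -0.8]
width: 0.0425
finger_force: 0.0
```

Call:
step_arm:
  rows:
    - {"dp":[0,0,-0.1],"spin":0}
    - {"dp":[0,0,-0.3],"spin":0}
    - {"dp":[0,0,-0.5],"spin":0}
    - {"dp":[0,0,-0.7],"spin":0}
    - {"dp":[0,0,-0.75],"spin":0}
    - {"dp":[0,0,-0.75],"spin":0}

```text
t: 20.5
position: [0.4561, -0.3176, 0.2356]
eef_rot: [0.64, 0.768, 0.0, 0.002]
ft_force: [-0.6, -0.4, -0.3]
width: 0.0427
finger_force: 0.0
```

```bash
python3 -c "
from h import *
look('top','element','bowl','cover'); look('scene','element','bowl','cover')
plan(.529,-.08,.235,10.4)"
```

```text
top element [([0.452, -0.3129, 0.0062], 0.76)]
top bowl [([0.4518, -0.3173, -0.0043], 0.85)]
top cover [([0.5261, -0.0142, 0.0027], 0.71)]
scene element [([0.4535, -0.3162, 0.0056], 0.63)]
scene bowl [([0.4551, -0.3114, 0.0005], 0.79)]
scene cover [([0.5287, -0.0135, 0.0009], 0.83), ([0.4543, -0.313, -0.0001], 0.16)]
pos [ 0.4544 -0.3164  0.2322] yaw 10.41 dp [1.0953, 0.5804, -0.0129] spin 0.0 dist mm 248
```

Call:
step_arm:
  rows:
    - {"dp":[0.2,0.09,0],"spin":0}
    - {"dp":[0.4,0.18,0],"spin":0}
    - {"dp":[0.6,0.27,0],"spin":0}
    - {"dp":[0.8,0.36,0],"spin":0}
    - {"dp":[0.95,0.43,0],"spin":0}
  gripper: 1

```text
t: 21.4
position: [0.5052, -0.1121, 0.2331]
eef_rot: [0.64, 0.769, 0.0, -0.0]
ft_force: [0.7, -0.7, -0.8]
width: 0.0851
finger_force: 0.0
```

Call:
step_arm:
  rows:
    - {"dp":[0.2,0.09,0],"spin":0}
    - {"dp":[0.4,0.18,0.2],"spin":0}
    - {"dp":[0.46,0.21,0.4],"spin":0}
    - {"dp":[0.46,0.21,0.5],"spin":0}
    - {"dp":[0.46,0.21,0.5],"spin":0}
    - {"dp":[0.46,0.21,0.5],"spin":0}

```text
t: 22.0
position: [0.5297, -0.0164, 0.1335]
eef_rot: [0.64, 0.768, -0.0, -0.0]
ft_force: [-0.3, -0.5, -0.4]
width: 0.0856
finger_force: 0.0
```

```bash
python3 - <<'E'
from h import *
pic,_=look('wrist','cover','cover_grip',show='w6')
g=cv2.cvtColor(pic['pixels'],cv2.COLOR_BGR2GRAY)
c=proj([.528,-.0142,.044],pic); print(c)
for l in cv2.createLineSegmentDetector().detect(g)[0][:,0]:
    if np.hypot(l[2]-l[0],l[3]-l[1])>25 and abs(l[0]-c[0])<80 and abs(l[2]-c[0])<80:
        a=at_z([l[:2],l[2:]],pic,.044); d=a[1]-a[0]; print(l.round(), 'yaw',round(np.degrees(np.arctan2(d[1],d[0]))%180,1),a[:,:2].round(4).tolist())
plan(.528,-.0142,.0295,10.4)
E
```

```text
wrist cover [([0.5289, -0.0128, 0.0015], 0.92)]
wrist cover_grip [([0.5307, -0.0159, 0.0477], 0.79)]
[318.78758122 203.29017593]
[375. 181. 374. 211.] yaw 100.0 [[0.5627, 0.0086], [0.5664, -0.0125]]
[309. 374. 339. 372.] yaw 13.7 [[0.5463, -0.1569], [0.5699, -0.1511]]
[340. 370. 377. 367.] yaw 15.4 [[0.5703, -0.1486], [0.5985, -0.1408]]
[258. 368. 288. 368.] yaw 10.0 [[0.5049, -0.1588], [0.5287, -0.1546]]
[342.  70. 356.   0.] yaw 90.0 [[0.527, 0.0732], [0.527, 0.1126]]
[287. 366. 300. 293.] yaw 90.3 [[0.5274, -0.1523], [0.5271, -0.0858]]
[304. 294. 291. 366.] yaw 90.2 [[0.5301, -0.086], [0.5304, -0.1517]]
[361.   0. 347.  73.] yaw 90.2 [[0.5298, 0.1132], [0.53, 0.0722]]
[364. 230. 348. 210.] yaw 139.1 [[0.563, -0.0276], [0.5487, -0.0152]]
[349. 210. 351. 179.] yaw 97.5 [[0.5493, -0.0149], [0.5465, 0.0065]]
[345. 172. 345. 146.] yaw 102.5 [[0.5414, 0.0107], [0.5376, 0.0279]]
[308. 160. 336. 165.] yaw 0.3 [[0.5158, 0.014], [0.5343, 0.0141]]
[344. 112. 296. 112.] yaw 10.0 [[0.5332, 0.0489], [0.5024, 0.0435]]
[294. 113. 295. 141.] yaw 100.9 [[0.5015, 0.0424], [0.5049, 0.0251]]
[296. 223. 297. 268.] yaw 100.4 [[0.5151, -0.0314], [0.5214, -0.0657]]
[268.  74. 270. 103.] yaw 101.0 [[0.482, 0.0626], [0.4853, 0.0456]]
[342. 281. 343. 209.] yaw 100.6 [[0.5555, -0.0698], [0.5453, -0.0155]]
[289. 179. 290. 206.] yaw 100.6 [[0.5053, -0.0012], [0.5088, -0.0195]]
[266. 207. 265. 181.] yaw 100.2 [[0.4926, -0.0234], [0.4893, -0.0051]]
[296.  77. 297. 104.] yaw 100.6 [[0.4993, 0.0643], [0.5024, 0.048]]
[299. 103. 299.  77.] yaw 100.1 [[0.5039, 0.0491], [0.5012, 0.0646]]
[344. 144. 345. 114.] yaw 100.0 [[0.5372, 0.0287], [0.5339, 0.0476]]
pos [ 0.5313 -0.0169  0.1353] yaw 10.35 dp [0.0168, -0.0158, 0.5288] spin -0.0003 dist mm 106
```

View pics/w6.png

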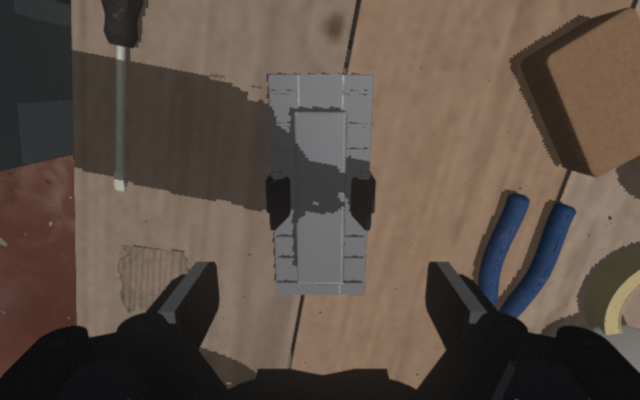

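The wrist picture shows the cover standing with its spine at columns 295–344 and its tabs at (279,200) and (363,200), where I released it, at yaw 100.4°. Descending on it and squeezing.

Call:
step_arm:
  rows:
    - {"dp":[0.015,-0.012,0.15],"spin":0}
    - {"dp":[0.015,-0.012,0.3],"spin":0}
    - {"dp":[0.015,-0.012,0.42],"spin":0}
    - {"dp":[0.015,-0.012,0.5],"spin":0}
    - {"dp":[0.015,-0.012,0.525],"spin":0}
    - {"dp":[0.015,-0.012,0.525],"spin":0}
    - {"dp":[0.015,-0.012,0.525],"spin":0}

```text
t: 22.85
position: [0.5283, -0.0141, 0.0299]
eef_rot: [0.64, 0.768, 0.001, 0.001]
ft_force: [-0.3, -0.1, -0.3]
width: 0.0853
finger_force: 0.0
```

Call:
step_arm:
  rows:
    - {"dp":[0,0,0],"spin":0}
    - {"dp":[0,0,0],"spin":0}
    - {"dp":[0,0,0],"spin":0}
    - {"dp":[0,0,0],"spin":0}
    - {"dp":[0,0,0],"spin":0}
    - {"dp":[0,0,0],"spin":0}
    - {"dp":[0,0,0],"spin":0}
    - {"dp":[0,0,0],"spin":0}
  gripper: -1

```text
t: 23.65
position: [0.528, -0.0139, 0.0303]
eef_rot: [0.64, 0.768, 0.001, 0.001]
ft_force: [-2.6, -0.6, 9.5]
width: 0.0462
finger_force: 60.6
```

Lift to TCP about 0.22 m, then go back along the tool's x.

Call:
step_arm:
  rows:
    - {"dp":[0,0,-0.1],"spin":0}
    - {"dp":[0,0,-0.25],"spin":0}
    - {"dp":[0,0,-0.45],"spin":0}
    - {"dp":[0,0,-0.65],"spin":0}
    - {"dp":[0,0,-0.8],"spin":0}
    - {"dp":[0,0,-0.9],"spin":0}
    - {"dp":[0,0,-0.9],"spin":0}
    - {"dp":[0,0,-0.9],"spin":0}

```text
t: 24.45
position: [0.5267, -0.0137, 0.208]
eef_rot: [0.64, 0.768, -0.0, -0.0]
ft_force: [0.6, 1.1, -1.6]
width: 0.0461
finger_force: 62.6
```

Call:
step_arm:
  rows:
    - {"dp":[0.15,0,0],"spin":0}
    - {"dp":[0.3,0,0],"spin":0}
    - {"dp":[0.5,0,0],"spin":0}
    - {"dp":[0.7,0,0],"spin":0}
    - {"dp":[0.85,0,0],"spin":0}
    - {"dp":[0.95,0,0],"spin":0}
    - {"dp":[1,0,0],"spin":0}
    - {"dp":[1,0,0],"spin":0}

```text
t: 25.25
position: [0.4897, 0.1834, 0.2069]
eef_rot: [0.639, 0.769, -0.001, -0.001]
ft_force: [0.3, -0.1, -1.6]
width: 0.0457
finger_force: 62.6
```

```bash
python3 -c "
from h import *
look('wrist','cover','box_seat','filter_box');look('top','cover','box_seat','filter_box'); look('scene','cover','box_seat','filter_box')
plan(.4825,.2315,.15,10.4)"
```

```text
wrist cover [([0.4878, 0.1855, 0.1762], 0.65)]
wrist box_seat []
wrist filter_box []
top cover [([0.4885, 0.1815, 0.1785], 0.84), ([0.4929, 0.181, 0.2265], 0.64)]
top box_seat [([0.4878, 0.2338, 0.0755], 0.74)]
top filter_box [([0.4873, 0.2332, 0.0012], 0.73), ([0.4499, -0.3105, 0.1001], 0.59)]
scene cover [([0.4913, 0.1807, 0.1826], 0.57)]
scene box_seat [([0.4808, 0.2308, 0.0731], 0.87)]
scene filter_box [([0.4802, 0.2266, 0.0008], 0.92), ([0.4526, -0.3114, 0.0017], 0.2)]
pos [0.491  0.1827 0.2086] yaw 10.38 dp [0.2477, 0.0023, 0.293] spin -0.0001 dist mm 77
```

Call:
step_arm:
  rows:
    - {"dp":[0.12,0.001,0],"spin":0}
    - {"dp":[0.22,0.002,0],"spin":0}
    - {"dp":[0.25,0.003,0.1],"spin":0}
    - {"dp":[0.25,0.003,0.2],"spin":0}
    - {"dp":[0.25,0.003,0.3],"spin":0}
    - {"dp":[0.25,0.003,0.37],"spin":0}
    - {"dp":[0.25,0.003,0.37],"spin":0}
    - {"dp":[0.25,0.003,0.37],"spin":0}

```text
t: 26.65
position: [0.4824, 0.2322, 0.1347]
eef_rot: [0.64, 0.768, -0.0, -0.0]
ft_force: [-1.2, 0.3, -2.7]
width: 0.0458
finger_force: 62.6
```

```bash
python3 -c "
from h import *
look('wrist','cover',show='w7');look('top','cover'); look('scene','cover')
for i in range(3):
    imaging.get_image('top'); plan(.4828,.2317,.1015,10.4)"
```

```text
wrist cover [([0.4816, 0.2324, 0.1059], 0.65)]
top cover [([0.4811, 0.2337, 0.1037], 0.84), ([0.4533, -0.3165, -0.0037], 0.7)]
scene cover [([0.4843, 0.2312, 0.1053], 0.61)]
pos [0.4828 0.2324 0.1351] yaw 10.4 dp [-0.0034, -0.0009, 0.1682] spin 0.0 dist mm 34
pos [0.4827 0.2323 0.135 ] yaw 10.4 dp [-0.0031, -0.0002, 0.1673] spin 0.0 dist mm 33
pos [0.4826 0.2323 0.1348] yaw 10.41 dp [-0.003, 0.0003, 0.1667] spin 0.0 dist mm 33
```

View pics/w7.png

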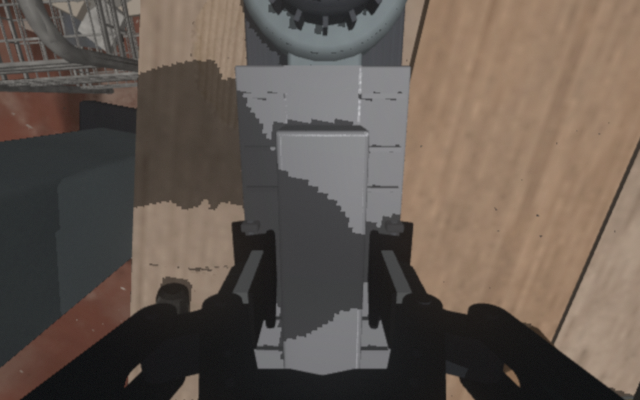

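The wrist picture shows the cover level and squared up above the box, with its spine at columns 278–367 and both tabs held by the pads. Lowering slowly.

Call:
step_arm:
  rows:
    - {"dp":[-0.003,0,0.03],"spin":0}
    - {"dp":[-0.003,0,0.06],"spin":0}
    - {"dp":[-0.003,0,0.09],"spin":0}
    - {"dp":[-0.003,0,0.115],"spin":0}
    - {"dp":[-0.003,0,0.135],"spin":0}
    - {"dp":[-0.003,0,0.15],"spin":0}
    - {"dp":[-0.003,0,0.16],"spin":0}
    - {"dp":[-0.003,0,0.16],"spin":0}
    - {"dp":[-0.003,0,0.16],"spin":0}

```text
t: 28.0
position: [0.4827, 0.2317, 0.1026]
eef_rot: [0.64, 0.768, 0.0, 0.0]
ft_force: [-0.5, -0.6, -1.7]
width: 0.0461
finger_force: 62.6
```

Call:
step_arm:
  rows:
    - {"dp":[0,0,0.004],"spin":0}
    - {"dp":[0,0,0.007],"spin":0}
    - {"dp":[0,0,0.007],"spin":0}

```text
t: 28.3
position: [0.4828, 0.2317, 0.1024]
eef_rot: [0.64, 0.768, 0.001, 0.0]
ft_force: [-2.0, -1.1, 7.0]
width: 0.046
finger_force: 63.3
```

Call:
step_arm:
  rows:
    - {"dp":[0,0,0.005],"spin":0}
    - {"dp":[0,0,0.005],"spin":0}
    - {"dp":[0,0,0.005],"spin":0}

```text
t: 28.6
position: [0.4828, 0.2317, 0.1023]
eef_rot: [0.64, 0.768, 0.001, 0.0]
ft_force: [-3.3, -1.5, 12.2]
width: 0.0457
finger_force: 63.8
```

Call:
step_arm:
  rows:
    - {"dp":[0,0,0],"spin":0}
    - {"dp":[0,0,0],"spin":0}
    - {"dp":[0,0,0],"spin":0}
    - {"dp":[0,0,0],"spin":0}
    - {"dp":[0,0,0],"spin":0}
    - {"dp":[0,0,0],"spin":0}
    - {"dp":[0,0,0],"spin":0}
  gripper: 1

```text
t: 29.3
position: [0.4825, 0.2316, 0.1]
eef_rot: [0.64, 0.768, -0.0, -0.0]
ft_force: [-0.6, 0.1, 0.4]
width: 0.0856
finger_force: 0.0
```

Call:
step_arm:
  rows:
    - {"dp":[0,0,-0.1],"spin":0}
    - {"dp":[0,0,-0.25],"spin":0}
    - {"dp":[0,0,-0.35],"spin":0}
    - {"dp":[0,0,-0.35],"spin":0}
    - {"dp":[0,0,-0.35],"spin":0}

```text
t: 29.8
position: [0.4827, 0.2317, 0.1701]
eef_rot: [0.64, 0.768, 0.0, 0.0]
ft_force: [-0.4, -0.3, -0.3]
width: 0.0854
finger_force: 0.0
```

```bash
python3 -c "
from h import *
look('wrist','cover','cover_grip',show='w8');look('top','cover','box_seat','element','bowl'); look('scene','cover','box_seat','element','bowl')
print(yaw_y())"
```

```text
wrist cover [([0.4834, 0.2339, 0.0703], 0.94)]
wrist cover_grip [([0.4835, 0.2298, 0.1182], 0.89)]
top cover [([0.483, 0.2333, 0.0734], 0.94)]
top box_seat [([0.4885, 0.2313, 0.0717], 0.86)]
top element [([0.4552, -0.316, 0.0033], 0.79)]
top bowl [([0.4859, 0.2322, 0.0742], 0.69), ([0.4558, -0.3191, -0.0048], 0.56)]
scene cover [([0.4845, 0.2325, 0.0721], 0.8)]
scene box_seat [([0.4793, 0.2313, 0.0702], 0.71)]
scene element [([0.4511, -0.3151, 0.0025], 0.74), ([0.7032, 0.0859, 0.0016], 0.67)]
scene bowl [([0.4536, -0.3103, -0.001], 0.56), ([0.4822, 0.2287, -0.0009], 0.32)]
10.4066877162972
```

View pics/w8.png

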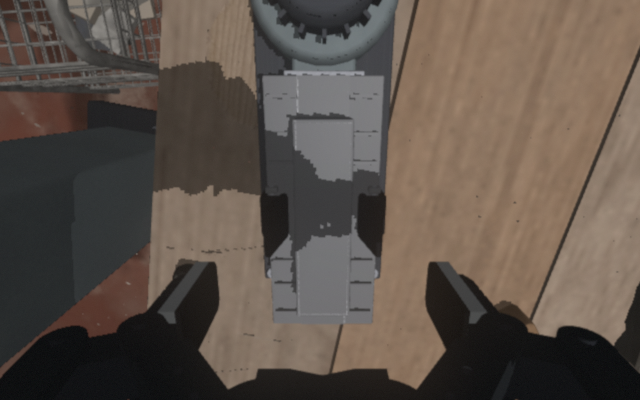

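The cover looks the same as in the pre-removal picture taken from the same height: spine at columns 294–353, tabs spread 262–385, down and sprung back. The detectors put it at z ≈ 0.072 and the filter in the bowl. Handing in.

```bash
python3 -c "
from h import *
print(env.close_job())"
```

```text
the job is handed in; nothing more can be done
None
```

The job is handed in at about 30 s of the 72 s limit, but no verdict came back: the filter stands in the bowl, and by the last images the cover is fully down with both tabs sprung back (I did no pull test of the hooks); I viewed 11 pictures, one over the limit of 10.

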